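# Load a vial in the luminometer and hold its bayonet cap turned open

### The arm

A 7-joint arm with a two-finger parallel gripper is mounted at the origin on a cart in front of the work surface, level with it; the furniture and walls round the work are solid. World frame = base frame: x ahead of the robot, y to its left, z up, the work surface at z = 0. Lengths are in m, angles in rad, forces in N, time in s.
With the tool pointing down it reaches from about 0.4 to 0.85 m from the base axis. Payload 10.4 kg.
Tool frame: the origin (TCP) lies on the centre line of the jaws, within the pads' length; the fingertips stand 17 mm ahead of it and the grasp point (between the pads) lies 2 mm behind it (manip.tcp_to_tips is the distance from the TCP to the fingertips, in m); z points along the fingers, x is the direction in which the jaws open and shut, and the axes are right-handed (so a half turn about z gives the same grasp; the last joint's range is limited). The gripper opens to 85 mm and grips with 20 to 120 N. Pads are 22 mm wide; open, the fingers measure 114 mm over their backs; the gripper's body (76 mm by 85 mm) begins 54 mm behind the grasp point. The pads swing forward as they close: fully open they stand 13 mm farther back than shut.
Start: joints at [-0.023, 0.332, -0.065, 1.46, 0.022, 1.35, -0.088], TCP at [0.625, 0, 0.248] pointing down, gripper open.
Joint ranges: [-2.6, 2.6], [-0.5, 2.12], [-1.47, 1.34], [0.16, 2.42], [-1.27, 4.41], [0.06, 2.06], [-2.6, 2.6]. Speed limits (rad/s): [2.22, 2.22, 2.79, 2.79, 3.14, 3.14, 3.14].

### API

Orientations are given as a unit quaternion [x, y, z, w].
In Python, from workcell import manip gives the robot as it stands.
- The arm moves only by the shell command python3 -m pendant 'ROWS' [FORCE]. ROWS is JSON, a list of rows, each a list of 3 entries, a list of its own where there are three numbers: the shift along the world's x, y, z in cm, then the turn, a rotation vector about the world's x, y, z in degrees, then the closure in counts, from 0 (fully open) to 255 (shut). A call has 1 to 12 rows; each row shifts and turns the pose as measured when the row begins; what a row does not reach is not made up. A row lasts 1/8 s, in which the tool goes at most 62.5 mm and 10.7 degrees, less where a joint would pass 70% of its speed; a pose out of reach is approached as far as the arm can. A call is refused whole if a number of a shift passes 6.25 or a number of a turn 10.7, either way. A call with a gripper value outside its range is refused whole. The fingers move at their own pace and stop on an object; FORCE is the grip in N (left out, the last holds). Time passes only in rows, so rows that do not move let the fingers close. It gives the time, the measured TCP pose, the force and the opening at its end, in the units of the state.
- manip.get_obs(): the state, without advancing time (a new reading comes with each control period).
- manip.camera(name): name is "scene" or "side" or "wrist"; returns a dict with "pixels" (400x640x3 uint8, red, green, blue), "range_z" (400x640 float32, m along the optical axis (not along the pixel's ray), 0 where there is no reading), "K" (3x3 intrinsics, pixels), "origin" and "rotation" of the camera in the world; the wrist camera has in their place "hand_eye" (4x4, takes a point from camera to tool coordinates, whose origin is the TCP and whose axes are the tool frame's). Camera axes: x right, y down, z forward; pixel columns grow to the right and rows downward; lengths in m; the calibration is good to about 2 mm. The wrist camera is an equidistant fisheye: a pixel r from the principal point sees the ray r / f radians off the axis. A picture is of the moment at which its call begins: read the wrist's pose just before it.
- manip.hand_in(): hands the job in, once; it reports no verdict.
The state is a dict: "clock": time; "joint_pos": joint angles; "joint_velocities": joint speeds; "tau": joint torques, N m; "position": TCP position; "ee_rot": TCP orientation; "ft_force": force on the tool from outside, world axes, zero at the start; "torque": the same for the moment, N m; "grip_width": opening from 0.0 (shut) to 1.0 (fully open).
Only numpy, scipy, OpenCV 4.12 (cv2) and the standard library are available. Lean on these libraries where they do the work, as an engineer would, in place of code of your own. Each camera call takes 0.05 s, during which the arm holds its last target.

### The job

Count the sample on the luminometer: stand the blue-capped vial upright in the round sample chamber, set the black chamber cap on the collar with its two lugs in the two notches, push it fully down against its spring and turn it clockwise (seen from above) a quarter turn as far as it goes, which opens the shutter. The shutter springs shut if the cap is let go, so finish still gripping the cap, holding it pressed flush on the collar and turned to the stop. Leave the flasks, the white bottle and the carton where they stand.

Things in the scene. Friction and masses are not known exactly. Their poses are not given: they have to be found in the camera images.
- luminometer: Fixed bench instrument: grey base 114 x 184 mm, 13 mm high, with a white round turret (sample chamber, 74 mm across) and to its right a white case with sloping key panel, 66 mm high, spanning y -140 to -33, x -55 to 55 mm. Origin on the turret's vertical axis at bench level; x to the instrument's back, y to its left, z up.
- collar_rim (a point): Centre of the flat rim of the aluminium collar on the turret, at luminometer z = 78 mm (axes as the luminometer). Rim radius 34 mm, round opening of radius 22.5 mm, lips 5 mm thick. Two notches, 12 mm wide, run from the opening out to radius 28 mm, one towards -x and one towards +x.
- well_floor (a point): Centre of the floor of the vial well, at luminometer z = 46 mm, 32 mm below the collar rim; the well's radius is 15.5 mm. A vial standing in it rises 22 mm above the rim. In the collar, above the well, lies a sprung ring (opening radius 16.5 mm, top free at z = 74 mm) that carries the cap's skirt.
- vial: Glass sample vial with blue screw cap, 27 mm diameter, 54 mm high in all (cap: upper 14 mm, 24.5 to 27 mm across), 30 g, loose on the bench, upright; origin at the centre of its underside, z up. Grip it no more than 19 mm below its top, so that the fingertips stay above the collar.
- chamber_cap: Black cap, 66 mm across, 63 mm high, 70 g, standing on its lower rim; origin at that rim's centre, z up. Hollow skirt, radius 21 outside, 18 inside, 37 mm deep (goes over the vial's top). Two steel lugs at the lower edge towards +x and -x, 8 mm wide, out to radius 27, z 0 to 4 mm. Flange radius 33, underside at z = 12 mm. Fits either way round (half a turn is the same).
- cap_bar (a point): Middle of the top of the cap's grip bar, at cap z = 63 mm (axes as the cap). The bar runs along the cap's x, in line with the lugs: 46 mm long, 14 mm thick, 22 mm high, on the cap's round top (radius 24 mm) at z = 41 mm.
- cap_seat (a point): Point of the luminometer's axis where the cap's origin lies when pushed fully down: luminometer z = 66 mm, flange flush on the collar. Lugs in the notches, the cap rests at z = 74 mm on the sprung ring, which gives from 3 N and takes 9 N when fully down. From 5 mm down the lugs are below the lips and can turn, clockwise seen from above only; the other way is blocked.
- shutter (a joint): Shutter in the turret, carried along by the cap's lugs after about 0.1 rad of play: 0 = shut, with the lugs at the notches; grows clockwise seen from above up to its stop at 1.48 rad (the cap itself has then made a quarter turn, 1.57 rad). It is open from 1.25 rad. A spring turns it back (0.05 N m at 0, 0.14 N m at the stop).
- flask: Bystander: the conical glass flask nearest the luminometer, 64 mm across, 105 mm high; origin at the centre of its underside.
- hdpe_bottle: Bystander: white plastic reagent bottle, 52 mm across, 100 mm high; origin at the centre of its underside.
- strip_carton: Bystander: small flat white carton, 32 x 90 x 22 mm; origin at the centre of its underside.
Mind the look-alikes: they are no part of the job. Leave any orange look-alike of the vial alone. There is more than one size of the chamber_cap; the job needs the larger.

How it is judged:
By the outcome, as a careful person would: the job done as asked, in the order asked, and still so for the second after the job is handed in, while the arm keeps its last pose, push and grip.
It also fails if it takes over 58 s, if anything falls off the work surface, if the arm or the gripper's body presses on something with over 40 N, if the wrist force passes 120 N, or if a joint passes its speed limit or range.

## Working session

There is one attempt and no reset: what is moved stays moved. The work goes in short steps, Python scripts to look and compute and a shell command to move; the robot and the scene stay as the last step left them, time stands still between calls to the robot, and variables do not carry over. Pictures are saved under pics/ and viewed, and the job is handed in when it is done.

```bash
mkdir -p pics
cat > h.py <<'E'
import numpy as np, cv2
from workcell import manip
from scipy.spatial.transform import Rotation as R
def snap(name,fn):
    o=manip.get_obs(); c=manip.camera(name)
    cv2.imwrite('pics/'+fn+'.png',c['pixels'][:,:,::-1]); np.savez('pics/'+fn+'.npz',pos=o['position'],rot=o['ee_rot'],**c); return c
def world(c,u,v):
    z=c['range_z'][v,u]; K=c['K']
    p=np.stack([(u-K[0,2])/K[0,0]*z,(v-K[1,2])/K[1,1]*z,z],-1)
    return p@np.array(c['rotation']).T+np.array(c['origin'])
def onplane(c,u,v,h):
    K=c['K'];d=np.array(c['rotation'])@np.array([(u-K[0,2])/K[0,0],(v-K[1,2])/K[1,1],1]);o=np.array(c['origin'])
    return o+d*(h-o[2])/d[2]
E
python3 - <<'E'
from h import *
for n in ['scene','side','wrist']:
    c=snap(n,n+'0'); print(n,c['K'].tolist(),c.get('origin'),c.get('rotation'),c.get('hand_eye'))
print(manip.get_obs())
E
```

```text
scene [[436.188647831929, 0.0, 321.8559330398142], [0.0, 436.188647831929, 196.56158379469605], [0.0, 0.0, 1.0]] [-0.28891143  0.71386524  0.71195997] [-0.4552884   0.76674855 -0.39403703  0.22258471] None
side [[404.1218496745024, 0.0, 317.1729640917841], [0.0, 404.1218496745024, 195.30566868431492], [0.0, 0.0, 1.0]] [0.06003307 0.96146655 0.56722707] [-0.22148146  0.84057155 -0.47700015  0.12983174] None
wrist [[309.70691628693146, 0.0, 324.09940982577], [0.0, 309.70691628693146, 195.1144418386229], [0.0, 0.0, 1.0]] None None [[ 9.99999767e-01 -4.32771003e-04  5.27634836e-04 -3.33220324e-04]
 [ 2.44397189e-04  9.49023767e-01  3.15204426e-01 -8.14003540e-02]
 [-6.37149335e-04 -3.15204223e-01  9.49023652e-01 -1.26592922e-01]
 [ 0.00000000e+00  0.00000000e+00  0.00000000e+00  1.00000000e+00]]
{'clock': 0.15, 'joint_pos': array([-0.02265294,  0.33268583, -0.06472055,  1.46073136,  0.02159209,
        1.34987204, -0.08850672]), 'joint_velocities': array([ 1.30747705e-03, -1.07174736e-03,  1.00064894e-03, -1.48322807e-03,
       -1.03570134e-03,  5.77553761e-05,  9.78271825e-04]), 'tau': array([ 1.13752249e-03, -6.25829744e+01,  4.95374459e-02, -3.91853535e+01,
        1.63436425e-02,  7.44175835e-03, -2.63868424e-05]), 'position': array([6.24749590e-01, 4.97744119e-05, 2.47732397e-01]), 'ee_rot': array([ 9.99999874e-01,  4.02313462e-05, -5.00647481e-04,  1.38491611e-05]), 'ft_force': array([ 0.40449356, -0.07963634, -0.22290762]), 'torque': array([0.00235145, 0.04301895, 0.03715681]), 'grip_width': 0.9980864906931982}
```

View pics/scene0.png

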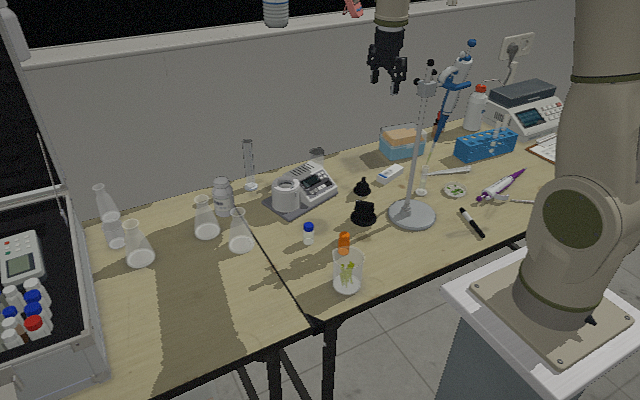

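View pics/side0.png

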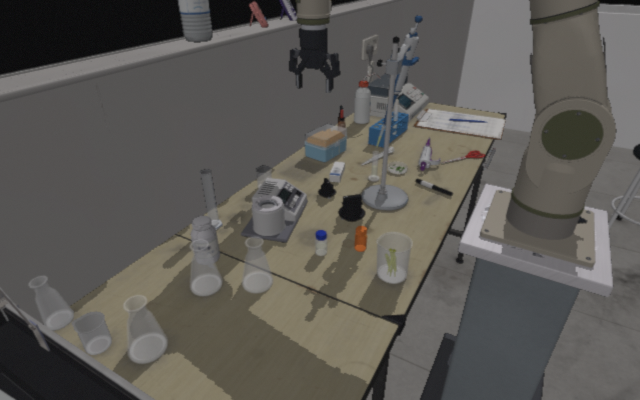

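View pics/wrist0.png

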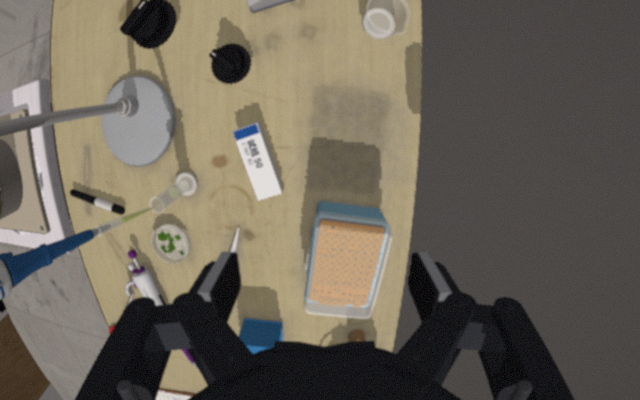

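Scene view: blue-capped vial (308,232); look-alikes are the orange vial (344,243) and the blue/white bottles in the far-left case. Large black cap (362,213), smaller one (361,187). Luminometer turret (287,190). The stand with a clamp arm (411,214) sits near the cap. I'll check crops and depth.

```bash
sed -i "s/np.array(c\['rotation'\])/RM(c)/g" h.py
cat >> h.py <<'E'
def RM(c): return R.from_quat(c['rotation']).as_matrix()
def load(fn): return dict(np.load('pics/'+fn+'.npz'))
E
python3 - <<'E'
from h import *
a=load('scene0');b=load('side0')
A=cv2.resize(a['pixels'][150:280,230:450],None,fx=3.4,fy=3.4,interpolation=2)
cv2.imwrite('pics/cropA.png',A[:,:,::-1])
B=cv2.resize(b['pixels'][160:290,220:430],None,fx=3.4,fy=3.4,interpolation=2)
cv2.imwrite('pics/cropB.png',B[:,:,::-1])
for n,c,box in [('scene',a,(230,450,150,280)),('side',b,(220,430,160,290))]:
    u0,u1,v0,v1=box
    uu,vv=np.meshgrid(np.arange(u0,u1),np.arange(v0,v1)); P=world(c,uu,vv); px=c['pixels'][v0:v1,u0:u1].astype(int)
    hsv=cv2.cvtColor(c['pixels'][v0:v1,u0:u1],cv2.COLOR_RGB2HSV)
    ok=c['range_z'][v0:v1,u0:u1]>0
    blue=(hsv[...,0]>105)&(hsv[...,0]<130)&(hsv[...,1]>150)&ok
    org=(hsv[...,0]<18)&(hsv[...,1]>180)&ok
    blk=(px.max(-1)<45)&ok&(P[...,2]>0.008)
    for nm,m in [('blue',blue),('org',org),('blk',blk)]:
        k,l,s,ce=cv2.connectedComponentsWithStats(m.astype(np.uint8))
        for i in range(1,k):
            if s[i,4]>25:
                q=P[l==i]; print(n,nm,s[i,4],(ce[i]+[u0,v0]).round(),'lo',np.percentile(q,3,0).round(3),'hi',np.percentile(q,97,0).round(3))
E
```

```text
scene blue 74 [308. 226.] lo [0.395 0.343 0.046] hi [0.415 0.362 0.059]
scene org 141 [344. 239.] lo [0.326 0.286 0.029] hi [0.346 0.308 0.058]
scene blk 116 [311. 180.] lo [0.552 0.236 0.051] hi [0.574 0.288 0.065]
scene blk 196 [362. 188.] lo [0.492 0.112 0.013] hi [0.526 0.148 0.05 ]
scene blk 500 [363. 214.] lo [0.38  0.172 0.017] hi [0.421 0.222 0.066]
side blue 74 [321. 235.] lo [0.395 0.343 0.046] hi [0.413 0.359 0.057]
side org 207 [360. 238.] lo [0.325 0.288 0.007] hi [0.344 0.305 0.056]
side blk 186 [327. 189.] lo [0.494 0.118 0.013] hi [0.528 0.146 0.047]
side blk 97 [285. 195.] lo [0.548 0.235 0.051] hi [0.573 0.274 0.064]
side blk 487 [352. 208.] lo [0.381 0.181 0.016] hi [0.429 0.22  0.064]
```

```bash
ls pics
```

```text
cropA.png
cropB.png
scene0.npz
scene0.png
side0.npz
side0.png
wrist0.npz
wrist0.png
```

View pics/cropA.png

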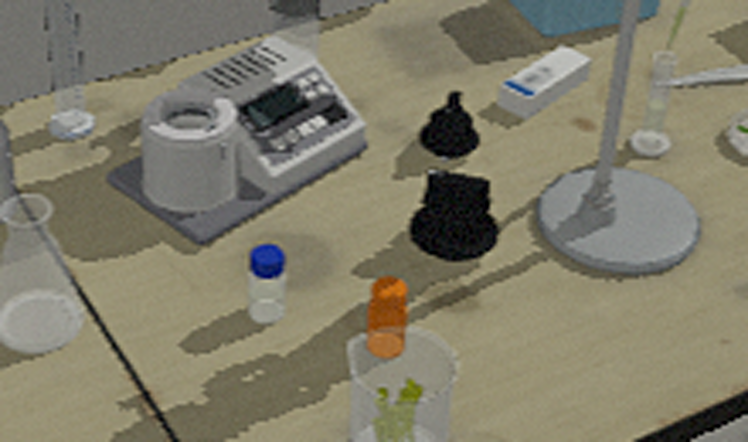

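View pics/cropB.png

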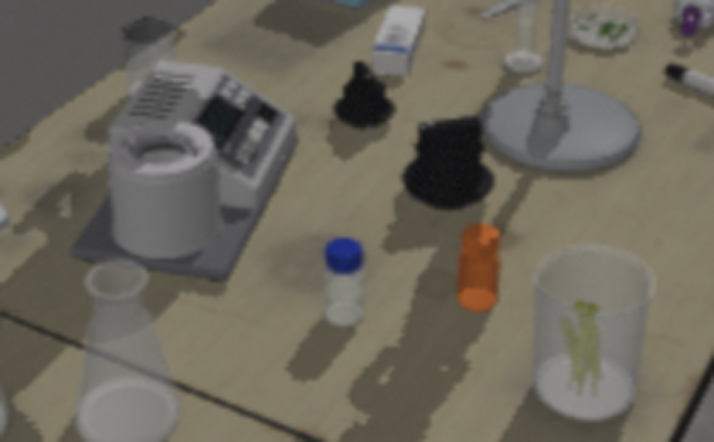

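Chosen: the blue-capped vial at about (0.405,0.352), and the larger of the two black caps at about (0.405,0.20). Next: the stand's extents and first estimates of the luminometer.

Run:
```python
from h import *
a=load('scene0');b=load('side0')
for c,pts in [(a,[(411,214),(431,62),(427,90),(416,150),(440,75),(470,45),(455,85),(437,130)]),(b,[(385,195),(396,42),(393,80),(388,150),(403,45),(417,20)])]:
    for u,v in pts:
        print((u,v),[world(c,np.array(u+d),np.array(v)).round(3).tolist() for d in (-2,0,2)])
# collar rim : points with z 0.07-0.082
for c,(u0,u1,v0,v1) in [(a,(265,305,170,215)),(b,(245,300,185,240))]:
    uu,vv=np.meshgrid(np.arange(u0,u1),np.arange(v0,v1)); P=world(c,uu,vv)
    m=(P[...,2]>.073)&(P[...,2]<.083); q=P[m]
    print(m.sum(),q.min(0),q.max(0), np.median(q,0))
    print('circ',cv2.minEnclosingCircle((q[:,:2]*1000).astype(np.float32)))
```

```text
(411, 214) [[0.359, 0.085, 0.023], [0.36, 0.077, 0.019], [0.358, 0.072, 0.019]]
(431, 62) [[0.37, 0.092, 0.413], [0.367, 0.089, 0.413], [0.366, 0.084, 0.413]]
(427, 90) [[0.356, 0.103, 0.36], [0.358, 0.095, 0.358], [0.358, 0.09, 0.357]]
(416, 150) [[0.37, 0.093, 0.207], [0.368, 0.088, 0.207], [0.604, -0.145, 0.023]]
(440, 75) [[0.754, -0.321, 0.187], [0.373, 0.052, 0.378], [0.369, 0.049, 0.379]]
(470, 45) [[0.354, 0.007, 0.44], [0.348, 0.008, 0.442], [0.347, 0.004, 0.441]]
(455, 85) [[0.357, 0.024, 0.356], [0.353, 0.022, 0.357], [0.354, 0.015, 0.356]]
(437, 130) [[0.667, -0.266, 0.035], [0.412, -0.011, 0.214], [0.406, -0.011, 0.217]]
(385, 195) [[0.362, 0.096, 0.031], [0.36, 0.088, 0.027], [0.357, 0.08, 0.024]]
(396, 42) [[0.369, 0.093, 0.407], [0.366, 0.09, 0.406], [0.361, 0.091, 0.407]]
(393, 80) [[0.37, 0.09, 0.325], [0.365, 0.089, 0.326], [0.389, 0.005, 0.303]]
(388, 150) [[0.366, 0.092, 0.156], [0.363, 0.086, 0.154], [0.461, -0.215, 0.013]]
(403, 45) [[0.748, -1.079, 0.179], [0.369, 0.03, 0.39], [0.365, 0.029, 0.39]]
(417, 20) [[0.357, 0.002, 0.44], [0.349, 0.011, 0.442], [0.346, 0.006, 0.441]]
342 [0.51740828 0.30532718 0.07313782] [0.58948741 0.37603452 0.08287816] [0.55116275 0.34047667 0.07921093]
circ ((554.4127197265625, 340.6358947753906), 37.7101936340332)
369 [0.51810977 0.30204685 0.07301981] [0.58797045 0.37284353 0.08180547] [0.55194272 0.33850896 0.07809002]
circ ((552.897705078125, 336.84173583984375), 36.49201965332031)
```

```bash
python3 -m pendant '[[[-2.4,4.5,0],[0,0,0],0],[[-2.4,4.5,0],[0,0,0],0],[[-2.4,4.5,0],[0,0,0],0],[[-2.4,4.5,0],[0,0,0],0],[[-2.4,4.5,0],[0,0,0],0],[[-2.4,4.5,0],[0,0,0],0],[[0,0,0],[0,0,0],0]]'
python3 - <<'E'
from h import *
c=snap('wrist','wrist1'); o=manip.get_obs(); print(o['position'],o['ee_rot'],o['joint_pos'],manip.tcp_to_tips)
E
```

```text
clock: 1.02
position: [0.4735, 0.2763, 0.2456]
ee_rot: [1.0, -0.001, -0.002, 0.001]
ft_force: [0.3, -1.2, 0.5]
grip_width: 0.997
[0.47499233 0.27393192 0.24553816] [ 0.99999485 -0.00238202 -0.00174368  0.00125581] [-0.37156441  0.182637   -0.26514748  1.65596256  0.04918211  1.31384153
 -0.64997814] 0.017
```

View pics/wrist1.png

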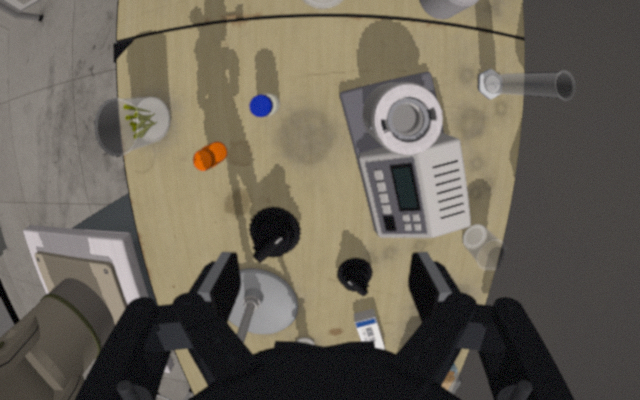

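Wrist view: blue vial (262,106), orange (210,155), large cap (273,235), collar (407,118). Now wrist ray helper and crops.

```bash
cat >> h.py <<'E'
def wplane(c,uv,h):
    K=c['K'];uv=np.atleast_2d(np.array(uv,float));q=(uv-[K[0,2],K[1,2]])/K[0,0]
    r=np.linalg.norm(q,axis=1,keepdims=True)+1e-12
    d=np.hstack([np.sin(r)*q/r,np.cos(r)])
    H=c['hand_eye'];Rt=R.from_quat(c['rot']).as_matrix()
    o=c['pos']+Rt@H[:3,3];d=d@(Rt@H[:3,:3]).T
    return o+d*((h-o[2])/d[:,2:])
def wproj(c,P):
    H=c['hand_eye'];Rt=R.from_quat(c['rot']).as_matrix()
    p=(np.atleast_2d(P)-c['pos'])@Rt; p=(p-H[:3,3])@H[:3,:3]
    s=np.linalg.norm(p[:,:2],axis=1,keepdims=True);t=np.arctan2(s,p[:,2:])
    return p[:,:2]/s*t*c['K'][0,0]+[c['K'][0,2],c['K'][1,2]]
def blobs(m,minA=30):
    k,l,s,ce=cv2.connectedComponentsWithStats(m.astype(np.uint8))
    return [(l==i,s[i],ce[i]) for i in range(1,k) if s[i,4]>minA]
E
python3 - <<'E'
from h import *
c=load('wrist1');px=c['pixels'];hsv=cv2.cvtColor(px,cv2.COLOR_RGB2HSV)
m=(hsv[...,0]>105)&(hsv[...,0]<130)&(hsv[...,1]>170)
for b,s,ce in blobs(m): 
    print('blue',s,ce, wplane(c,ce,0.05).round(4))
    if s[4]>200: 
        v,u=np.nonzero(b);w=wplane(c,np.c_[u,v],.054);print(w.min(0),w.max(0),(w.min(0)+w.max(0))/2)
m=(px.max(-1)<40);m[:140]=0;m[268:]=0;m[:,:240]=0;m[:,310:]=0
for b,s,ce in blobs(m): print('blk',s,ce,wplane(c,ce,0.012).round(4))
cv2.imwrite('pics/w1a.png',cv2.resize(px[65:245,335:480],None,fx=4,fy=4,interpolation=2)[:600,:,::-1])
g=px[200:265,240:310].astype(float);g=np.clip(g*3.5,0,255).astype(np.uint8)
cv2.imwrite('pics/w1b.png',cv2.resize(g,None,fx=8,fy=8,interpolation=2)[:,:,::-1])
E
```

```text
blue [251  96  21  20 330] [260.56060606 105.48787879] [[0.4066 0.3488 0.05  ]]
[0.39716332 0.33885958 0.054     ] [0.41839383 0.35889188 0.054     ] [0.40777858 0.34887573 0.054     ]
blk [ 251  208   48   53 1821] [273.17517847 231.77320154] [[0.4064 0.1877 0.012 ]]
```

View pics/w1a.png

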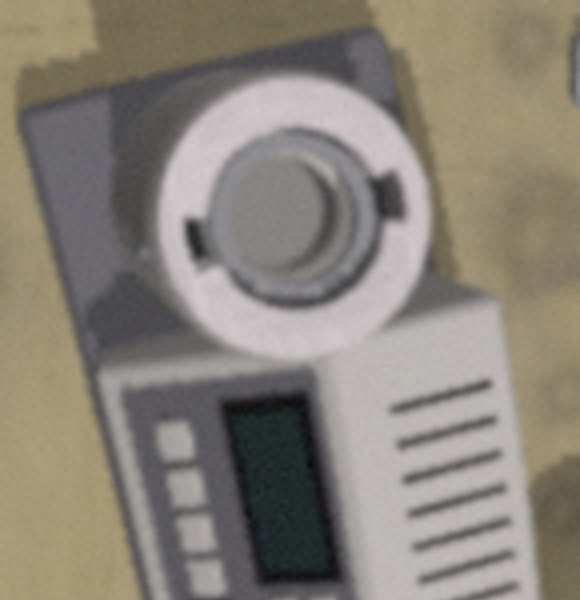

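View pics/w1b.png

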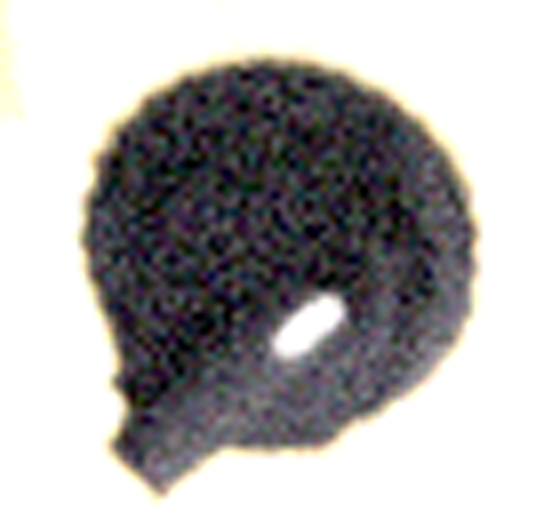

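Run:
```python
from h import *
c=load('wrist1')
f=lambda L:np.array(L)/4.+[335,65]-.375
o=wplane(c,f([(158,212),(432,205),(295,73),(295,360),(200,110),(395,115),(195,315),(395,305)]),.078)
print(o.round(4));print('outer',cv2.fitEllipse((o[:,:2]*1000).astype(np.float32)))
n=wplane(c,f([(188,243),(403,193)]),.078);d=n[1]-n[0];print(n,n.mean(0),np.linalg.norm(d),np.degrees(np.arctan2(d[1],d[0])))
e=wplane(c,f([(105,365),(490,302)]),.066);d=e[1]-e[0];print('case edge',np.linalg.norm(d),np.degrees(np.arctan2(d[1],d[0])))
e=wplane(c,f([(22,108),(375,28)]),.013);d=e[1]-e[0];print('base edge',np.linalg.norm(d),np.degrees(np.arctan2(d[1],d[0])))
```

```text
[[0.5203 0.3373 0.078 ]
 [0.5897 0.3421 0.078 ]
 [0.553  0.3722 0.078 ]
 [0.556  0.3018 0.078 ]
 [0.5299 0.3621 0.078 ]
 [0.5789 0.3637 0.078 ]
 [0.5301 0.3125 0.078 ]
 [0.5814 0.3165 0.078 ]]
outer ((554.83935546875, 337.5412902832031), (68.87751770019531, 71.05307006835938), 150.9280548095703)
[[0.52779924 0.32999274 0.078     ]
 [0.58179078 0.34456907 0.078     ]] [0.55479501 0.33728091 0.078     ] 0.0559245507059606 15.108207850338252
case edge 0.10506497235595069 10.61561129765577
base edge 0.10796899240115364 15.272033597624233
```

```bash
python3 -m pendant '[[[-3.4,3.75,-3],[0,0,0],0],[[-3.4,3.75,-3],[0,0,0],0],[[0,0,-3],[0,0,0],0],[[0,0,-3],[0,0,0],0],[[0,0,0],[0,0,0],0]]'
python3 - <<'E'
from h import *
c=snap('wrist','wrist2'); o=manip.get_obs(); print(o['position'],o['ee_rot'])
c=load('wrist2');px=c['pixels'];hsv=cv2.cvtColor(px,cv2.COLOR_RGB2HSV)
m=(hsv[...,0]>105)&(hsv[...,0]<130)&(hsv[...,1]>150)
for b,s,ce in blobs(m,200):
    v,u=np.nonzero(b);w=wplane(c,np.c_[u,v],.054);print(s,w.min(0),w.max(0),(w.min(0)+w.max(0))/2)
E
```

```text
clock: 1.7
position: [0.4098, 0.3446, 0.1222]
ee_rot: [1.0, -0.007, -0.001, 0.002]
ft_force: [0.5, 0.3, 0.5]
grip_width: 1.0
[0.41070126 0.34512883 0.12373309] [ 9.99969268e-01 -7.67882521e-03  3.44160397e-04  1.54282482e-03]
[304 193  33  35 909] [0.39584528 0.33789588 0.054     ] [0.41760389 0.36258693 0.054     ] [0.40672458 0.35024141 0.054     ]
```

View pics/wrist2.png

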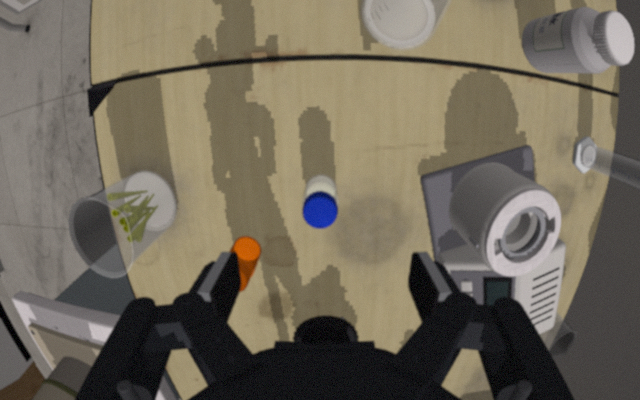

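```bash
python3 -m pendant '[[[-0.4,0.5,-1.7],[0,0,0],0],[[0,0,-1.7],[0,0,0],0],[[0,0,-1.7],[0,0,0],0],[[0,0,-1.6],[0,0,0],0],[[0,0,0],[0,0,0],0]]'
```

```text
clock: 2.38
position: [0.4083, 0.3501, 0.0543]
ee_rot: [1.0, -0.009, 0.002, 0.001]
ft_force: [-0.0, -0.8, 0.3]
grip_width: 0.999
```

```bash
python3 -m pendant '[[[-0.15,0,0.2],[0,0,0],0],[[0,0,0],[0,0,0],255],[[0,0,0],[0,0,0],255],[[0,0,0],[0,0,0],255],[[0,0,0],[0,0,0],255],[[0,0,0],[0,0,0],255],[[0,0,0],[0,0,0],255]]' 30
python3 - <<'E'
from h import *
c=snap('wrist','wrist3'); o=manip.get_obs(); print(o['position'],o['ee_rot'],o['grip_width'],o['ft_force'])
E
```

```text
clock: 3.25
position: [0.4075, 0.351, 0.0582]
ee_rot: [1.0, -0.009, 0.003, -0.0]
ft_force: [0.5, -0.5, 0.3]
grip_width: 0.283
[0.40757575 0.35096534 0.05820945] [ 9.99956983e-01 -8.85580828e-03  2.75095561e-03 -1.99805188e-04] 0.28081685680149526 [ 0.05843328 -0.50992623 -0.08726845]
```

View pics/wrist3.png

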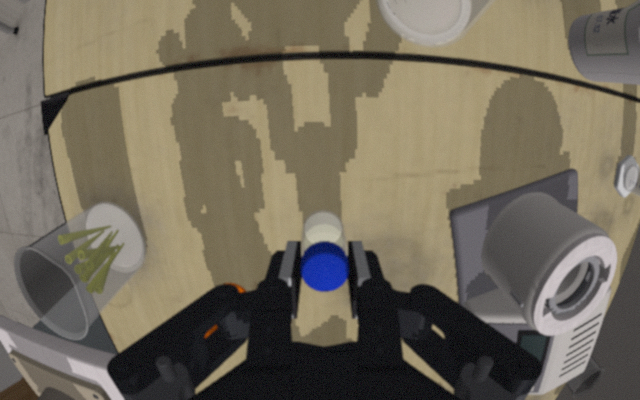

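Vial gripped (24 mm opening). Lift and go over the turret.

```bash
python3 -m pendant '[[[0,0,2],[0,0,0],255],[[0,0,5],[0,0,0],255],[[1,0,5],[0,0,0],255],[[4,-0.4,0],[0,0,0],255],[[4,-0.4,0],[0,0,0],255],[[3,-0.3,0],[0,0,0],255],[[2,-0.2,0],[0,0,0],255],[[0,0,0],[0,0,0],255]]'
python3 - <<'E'
from h import *
c=snap('wrist','wrist4'); o=manip.get_obs(); print(o['position'],o['ee_rot'],o['grip_width'])
E
```

```text
clock: 4.3
position: [0.5507, 0.3364, 0.1816]
ee_rot: [1.0, -0.008, 0.003, 0.0]
ft_force: [-1.1, -0.3, -1.0]
grip_width: 0.283
[0.54970694 0.33696522 0.18169445] [ 9.99967774e-01 -7.65874807e-03  2.38491789e-03  3.25519610e-04] 0.28332465005129054
```

View pics/wrist4.png

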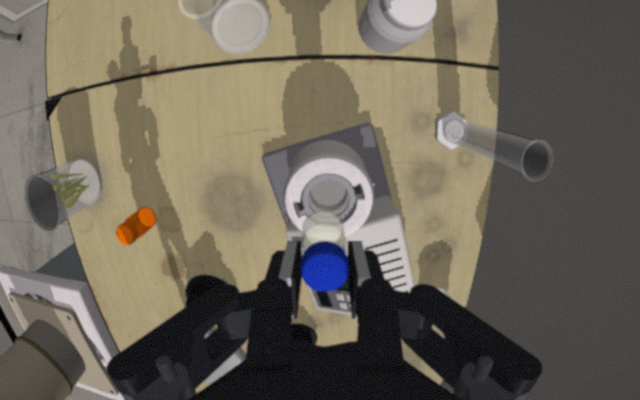

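Run:
```python
from h import *
c=load('wrist4');px=c['pixels']
cv2.imwrite('pics/w4.png',cv2.resize(px[140:300,260:400],None,fx=4,fy=4,interpolation=2)[:600,:,::-1])
hsv=cv2.cvtColor(px,cv2.COLOR_RGB2HSV)
m=(hsv[...,0]>105)&(hsv[...,0]<130)&(hsv[...,1]>150)
for b,s,ce in blobs(m,300):
    v,u=np.nonzero(b);w=wplane(c,np.c_[u,v],.1776);print(s,w.min(0),w.max(0),(w.min(0)+w.max(0))/2)
```

```text
[ 299  243   52   50 1928] [0.53798435 0.32190961 0.1776    ] [0.56328127 0.35066025 0.1776    ] [0.55063281 0.33628493 0.1776    ]
```

View pics/w4.png

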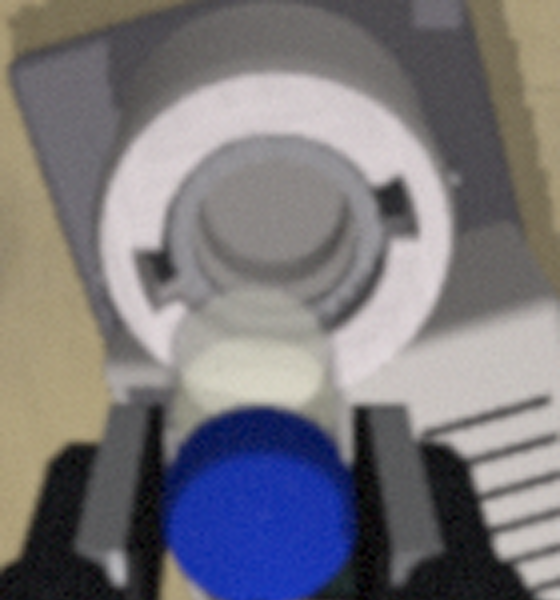

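Run:
```python
from h import *
from scipy.optimize import least_squares
c=load('wrist4')
f=lambda L:np.array(L)/4.+[260,140]-.375
o=wplane(c,f([(100,235),(455,225),(275,70),(165,362),(395,365),(150,130),(400,118),(440,300),(115,305)]),.078)[:,:2]
s=least_squares(lambda p:np.hypot(*(o-p[:2]).T)-p[2],[.555,.337,.035]);print('outer',s.x,s.fun.round(4))
o=wplane(c,f([(165,235),(385,225),(273,133),(200,165),(345,158)]),.0775)[:,:2]
s=least_squares(lambda p:np.hypot(*(o-p[:2]).T)-p[2],[.555,.337,.022]);print('open',s.x,s.fun.round(4))
n=wplane(c,f([(145,280),(412,205)]),.078);d=n[1]-n[0];print(n,n.mean(0),np.linalg.norm(d),np.degrees(np.arctan2(d[1],d[0])))
```

```text
outer [0.55523873 0.33619766 0.0349363 ] [ 0.0005  0.0001  0.0004 -0.0007  0.0005 -0.0006 -0.0002 -0.0003  0.0004]
open [0.55457046 0.33697636 0.02179713] [ 0.0001  0.      0.0003 -0.0003 -0.0001]
[[0.52838714 0.32948874 0.078     ]
 [0.58138218 0.34422113 0.078     ]] [0.55488466 0.33685493 0.078     ] 0.05500470056476356 15.535700384017458
```

```bash
python3 -m pendant '[[[0.5,0.1,-1],[0,0,0],255],[[0,0,-1.5],[0,0,0],255],[[0,0,-1],[0,0,0],255],[[0,0,0],[0,0,0],255]]'
python3 - <<'E'
from h import *
c=snap('wrist','wrist5'); o=manip.get_obs(); print(o['position'],o['ee_rot'],o['grip_width'])
cv2.imwrite('pics/w5.png',cv2.resize(c['pixels'][160:310,240:410],None,fx=4,fy=4,interpolation=2)[:600,:,::-1])
E
```

```text
clock: 4.85
position: [0.5519, 0.339, 0.1434]
ee_rot: [1.0, -0.006, 0.001, 0.001]
ft_force: [-0.6, 0.5, 0.2]
grip_width: 0.284
[0.55213525 0.33920583 0.14392851] [ 9.99979946e-01 -6.11605574e-03  1.59271469e-03  4.05209881e-04] 0.2809997605424669
```

View pics/w5.png

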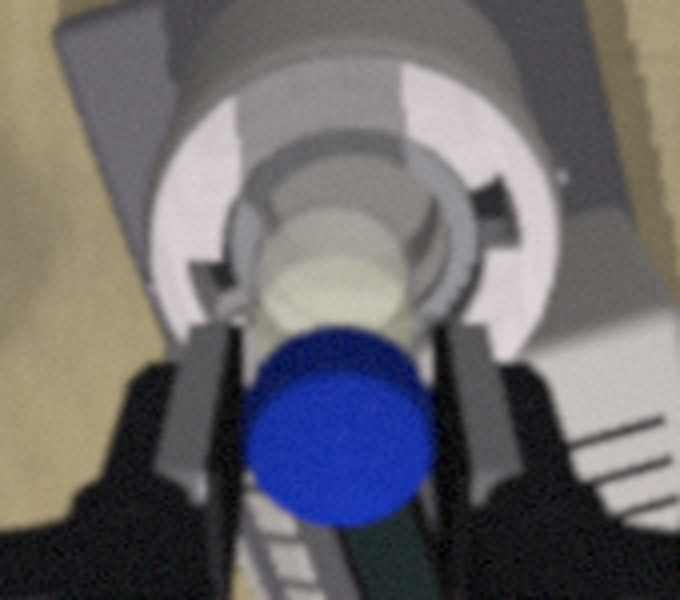

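```bash
python3 -m pendant '[[[0.25,-0.15,0],[0,0,0],255],[[0,0,-0.2],[0,0,0],255],[[0,0,-0.3],[0,0,0],255],[[0,0,-0.3],[0,0,0],255]]'
```

```text
clock: 5.4
position: [0.5555, 0.338, 0.137]
ee_rot: [1.0, -0.006, 0.003, -0.0]
ft_force: [0.2, -0.8, -1.3]
grip_width: 0.286
```

```bash
python3 -m pendant '[[[-0.05,0,-0.8],[0,0,0],255],[[0,0,-0.8],[0,0,0],255],[[0,0,-0.6],[0,0,0],255],[[0,0,0],[0,0,0],255]]'
```

```text
clock: 5.9
position: [0.5544, 0.3377, 0.1124]
ee_rot: [1.0, -0.006, 0.002, 0.0]
ft_force: [-0.2, 0.3, 0.4]
grip_width: 0.285
```

```bash
python3 -m pendant '[[[0,0,-0.5],[0,0,0],255],[[0,0,-0.2],[0,0,0],255],[[0,0,-0.1],[0,0,0],255],[[0,0,0],[0,0,0],255]]'
python3 - <<'E'
from h import *
c=snap('wrist','wrist6'); o=manip.get_obs(); print(o['position'],o['ft_force'])
cv2.imwrite('pics/w6.png',cv2.resize(c['pixels'][160:310,240:410],None,fx=4,fy=4,interpolation=2)[:600,:,::-1])
E
```

```text
clock: 6.4
position: [0.5547, 0.338, 0.1044]
ee_rot: [1.0, -0.006, 0.002, -0.0]
ft_force: [0.3, 0.1, -0.4]
grip_width: 0.286
[0.55474803 0.33793643 0.10442962] [0.25593969 0.22433767 0.19384814]
```

View pics/w6.png

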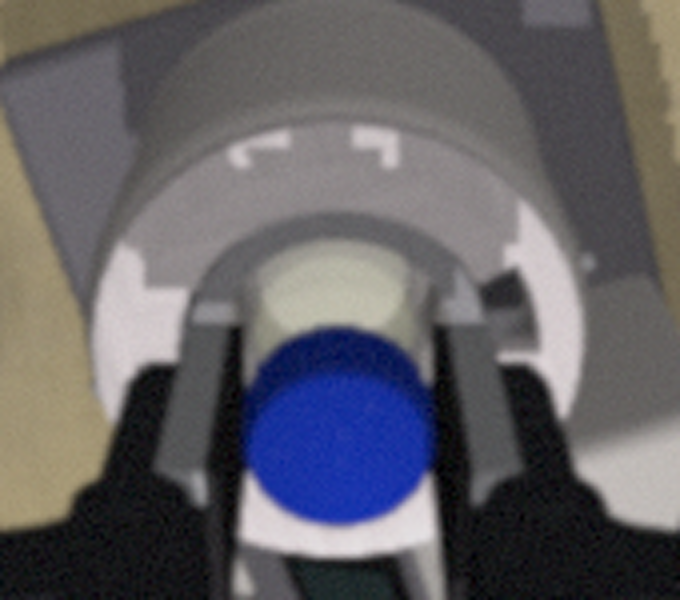

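```bash
python3 -m pendant '[[[0,0,-0.1],[0,0,0],255],[[0,0,-0.05],[0,0,0],255],[[0,0,0],[0,0,0],200],[[0,0,0],[0,0,0],100],[[0,0,0],[0,0,0],0],[[0,0,0],[0,0,0],0],[[0,0,3],[0,0,0],0],[[0,0,6],[0,0,0],0],[[0,0,5],[0,0,0],0],[[0,0,0],[0,0,0],0]]'
python3 - <<'E'
from h import *
c=snap('wrist','wrist7'); o=manip.get_obs(); print(o['position'],o['ee_rot'],o['joint_pos'])
E
```

```text
clock: 7.7
position: [0.554, 0.3375, 0.2469]
ee_rot: [1.0, -0.006, 0.002, -0.0]
ft_force: [-0.1, -0.3, -0.9]
grip_width: 0.999
[0.5532647  0.33692524 0.24436122] [ 9.99980703e-01 -6.10847360e-03  5.37498598e-04  9.96077528e-04] [-0.42053666  0.39827046 -0.26715961  1.38939361  0.10698616  1.3682155
 -0.70152425]
```

View pics/wrist7.png

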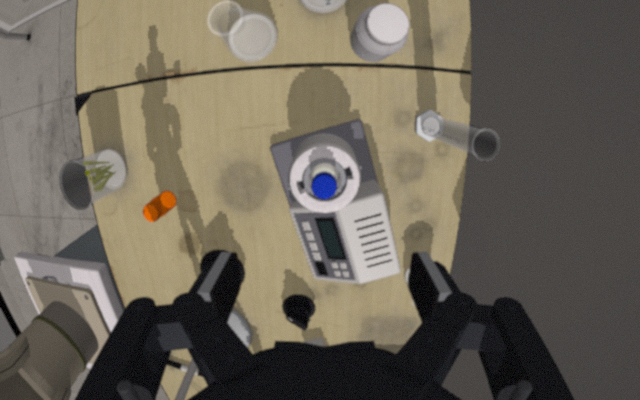

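Vial stands in the well (blue top centred at (324,186) in the ring). Now the cap.

```bash
python3 -m pendant '[[[-4.4,-3,0],[0,0,0],0],[[-4.4,-3,0],[0,0,0],0],[[-4.4,-3,0],[0,0,0],0],[[0,0,0],[0,0,0],0]]'
python3 - <<'E'
from h import *
c=snap('wrist','wrist8'); o=manip.get_obs(); print(o['position'],o['ee_rot'],o['joint_pos'])
snap('scene','scene8')
E
```

```text
clock: 8.25
position: [0.4152, 0.2426, 0.2359]
ee_rot: [1.0, -0.006, -0.004, 0.004]
ft_force: [-0.8, -0.2, 0.5]
grip_width: 0.998
[0.41664305 0.24359773 0.23625453] [ 0.99996601 -0.00640817 -0.00398129  0.00332645] [-0.33955457  0.04946737 -0.2920945   1.82078392  0.01547604  1.28382564
 -0.64865974]
```

View pics/wrist8.png

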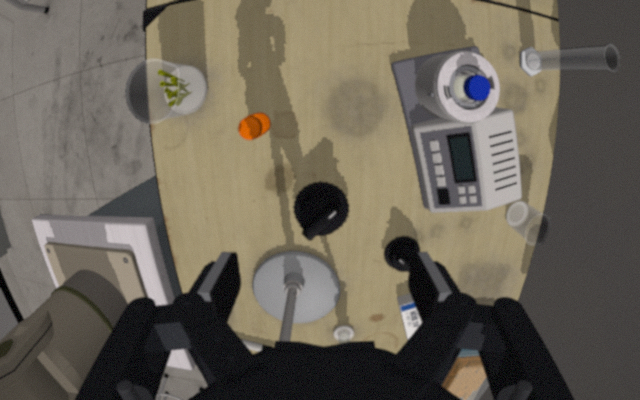

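View pics/scene8.png

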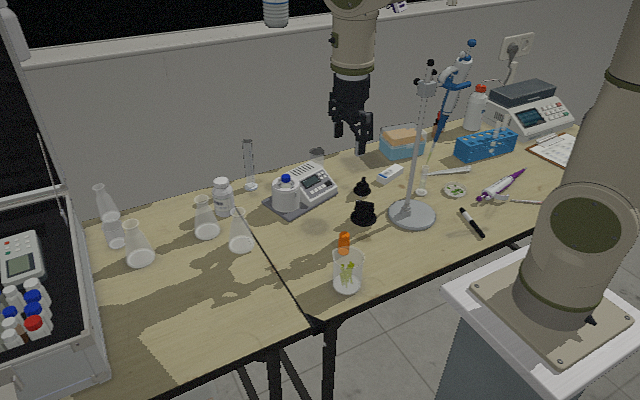

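Run:
```python
from h import *
c=load('wrist8');px=c['pixels']
g=np.clip((px[170:250,280:365].astype(float))*4,0,255).astype(np.uint8)
cv2.imwrite('pics/w8.png',cv2.resize(g,None,fx=7,fy=7,interpolation=2)[:,:,::-1])
P=c['range_z'][170:250,280:365];print(P.min(),P.max())
z=np.clip((P-.25)/.15*255,0,255).astype(np.uint8)
cv2.imwrite('pics/w8z.png',cv2.resize(z,None,fx=7,fy=7,interpolation=0))
# 3D points fisheye
u,v=np.meshgrid(np.arange(280,365),np.arange(170,250));K=c['K'];q=np.stack([u-K[0,2],v-K[1,2]],-1)/K[0,0]
r=np.linalg.norm(q,axis=-1,keepdims=True);d=np.concatenate([np.tan(r)*q/r,np.ones_like(r)],-1)*P[...,None]
H=c['hand_eye'];Rt=R.from_quat(c['rot']).as_matrix()
W=(d@H[:3,:3].T+H[:3,3])@Rt.T+c['pos']; W=W[P>0]
for a,b in [(.055,.07),(.037,.046),(.008,.02)]:
    m=(W[:,2]>a)&(W[:,2]<b);w=W[m][:,:2]
    if m.sum()>5:
        mu=w.mean(0);ev,V=np.linalg.eigh(np.cov((w-mu).T));print(a,m.sum(),w.min(0).round(4),w.max(0).round(4),'mean',mu.round(4),'ang',np.degrees(np.arctan2(V[1,1],V[0,1])),np.sqrt(ev))
        print(cv2.minAreaRect((w*1000).astype(np.float32)))
```

```text
0.0 0.40837726
0.055 575 [0.3896 0.1717] [0.4277 0.2105] mean [0.409  0.1927] ang -136.8502073792872 [0.00409752 0.01310326]
((408.5669250488281, 190.70584106445312), (46.15140151977539, 15.256741523742676), 43.38691711425781)
0.037 781 [0.3841 0.1668] [0.4327 0.2141] mean [0.4071 0.1952] ang 142.61362675036136 [0.01214543 0.01444472]
((408.3955078125, 190.83395385742188), (47.724124908447266, 47.37704849243164), 86.8665542602539)
0.008 772 [0.3753 0.1643] [0.4411 0.2239] mean [0.4098 0.2045] ang 174.68123892083497 [0.01416392 0.02173571]
((409.1957702636719, 196.07659912109375), (56.79560852050781, 65.93948364257812), 80.88124084472656)
```

View pics/w8.png

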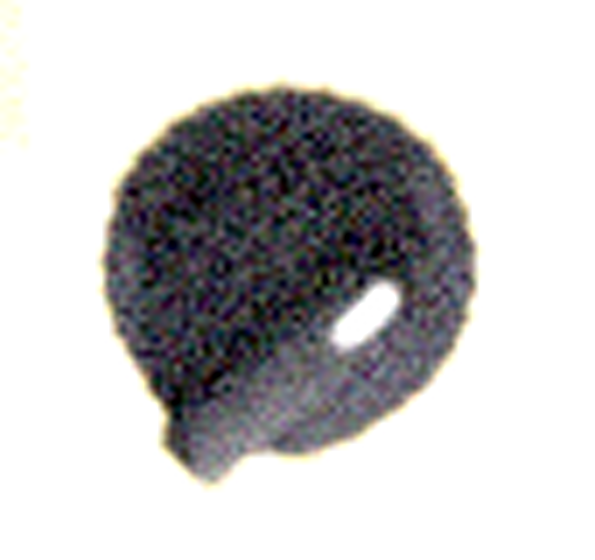

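View pics/w8z.png

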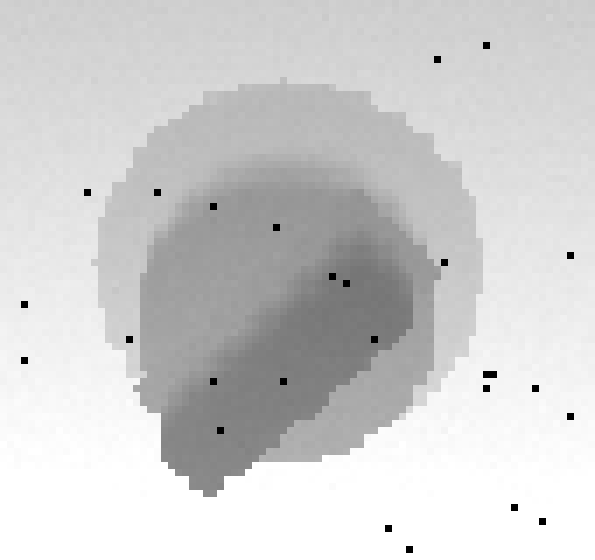

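Depth shows the large cap's bar at centre (0.4085,0.1907), about 43.3° in the world frame and 46×15 mm, so this is the larger cap. With jaw yaw at 133.3°, placing (105°) and the final turn (15°) both stay within the last joint's range. Turning at this clear spot.

```bash
python3 -m pendant '[[[0,0,0],[0,0,10.7],0],[[0,0,0],[0,0,10.7],0],[[0,0,0],[0,0,10.7],0],[[0,0,0],[0,0,10.7],0],[[0,0,0],[0,0,10.7],0],[[0,0,0],[0,0,10.7],0],[[0,0,0],[0,0,10.7],0],[[0,0,0],[0,0,10.7],0],[[0,0,0],[0,0,10.7],0],[[0,0,0],[0,0,10.7],0],[[0,0,0],[0,0,10.7],0],[[0,0,0],[0,0,0],0]]'
python3 - <<'E'
from h import *
o=manip.get_obs(); print(o['position'],o['ee_rot'],o['joint_pos'])
r=R.from_quat(o['ee_rot']).as_matrix();print('yaw',np.degrees(np.arctan2(r[1,0],r[0,0])),'z',r[:,2])
E
```

```text
clock: 9.85
position: [0.4268, 0.2528, 0.2288]
ee_rot: [0.517, 0.856, -0.003, 0.002]
ft_force: [-0.3, -0.1, 0.8]
grip_width: 1.0
[0.42678083 0.25278235 0.2288154 ] [ 0.51693452  0.85601503 -0.00336295  0.00237994] [-0.28866802  0.0843857  -0.35901273  1.80212789  0.03831431  1.26512329
  1.3968574 ]
yaw 117.74642877424367 z [ 5.97667469e-04 -8.21802165e-03 -9.99966053e-01]
```

```bash
python3 -m pendant '[[[0,0,0],[0.5,0,8],0],[[0,0,0],[0,0,8],0],[[-0.9,-2,-1],[0,0,0],0],[[-0.9,-2,-2],[0,0,0],0],[[0,-1.5,-3],[0,0,0],0],[[0,-0.5,-3],[0,0,0],0],[[0,0,0],[0,0,0],0]]'
cat >> h.py <<'E'
def st():
    o=manip.get_obs();r=R.from_quat(o['ee_rot']).as_matrix()
    print('t',round(o['clock'],2),'pos',o['position'].round(4),'yaw',round(np.degrees(np.arctan2(r[1,0],r[0,0])),2),'z',r[:2,2].round(4),'F',o['ft_force'].round(1),'T',o['torque'].round(2),'g',round(o['grip_width'],3),'q7',o['joint_pos'][6].round(2))
E
python3 - <<'E'
from h import *
st();c=snap('wrist','wrist9');snap('scene','scene9')
E
```

```text
clock: 10.72
position: [0.4113, 0.194, 0.1347]
ee_rot: [0.404, 0.915, 0.001, -0.001]
ft_force: [-0.4, -0.6, 1.0]
grip_width: 0.996
t 10.72 pos [0.4113 0.194  0.1347] yaw 132.35 z [-0.0017  0.0033] F [-0.4 -0.6  1. ] T [-0.   -0.   -0.03] g 0.996 q7 1.75
```

View pics/wrist9.png

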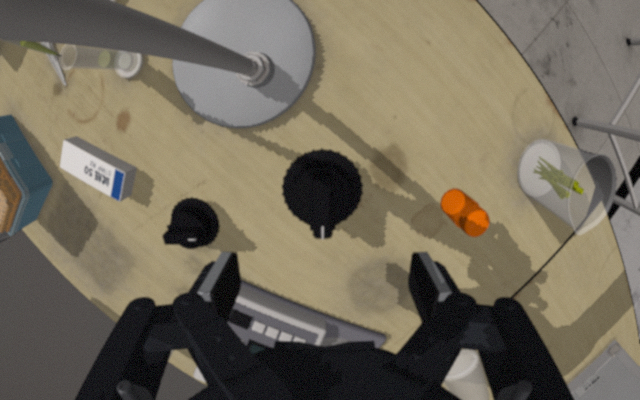

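View pics/scene9.png

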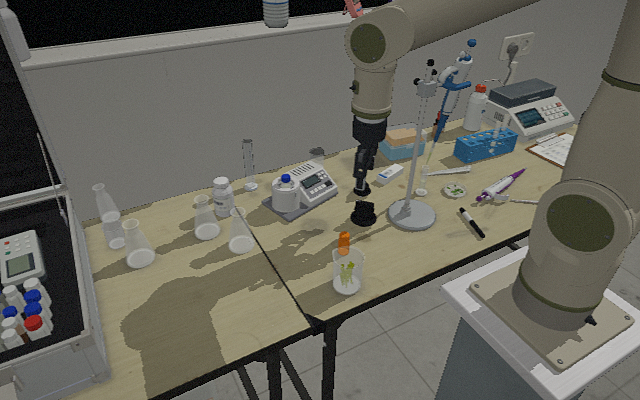

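Run:
```python
from h import *
snap('side','side10')
for n in ('scene9','side10'):
    a=load(n);u,v=np.meshgrid(np.arange(640),np.arange(400));P=world(a,u,v);ok=a['range_z']>0
    m=ok&(abs(P[...,0]-.362)<.05)&(P[...,1]>-.03)&(P[...,1]<.14)&(P[...,2]>.3)
    for lo in np.arange(.3,.75,.04):
        k=m&(P[...,2]>lo)&(P[...,2]<=lo+.04)
        if k.sum(): print(n,lo.round(2),k.sum(),P[k].min(0).round(3),P[k].max(0).round(3))
c=load('wrist9');P=c['range_z'];u,v=np.meshgrid(np.arange(640),np.arange(400));K=c['K'];q=np.stack([u-K[0,2],v-K[1,2]],-1)/K[0,0]
r=np.linalg.norm(q,axis=-1,keepdims=True);d=np.concatenate([np.tan(r)*q/r,np.ones_like(r)],-1)*P[...,None]
H=c['hand_eye'];Rt=R.from_quat(c['rot']).as_matrix()
W=(d@H[:3,:3].T+H[:3,3])@Rt.T+c['pos'];W=W[140:250,270:375][P[140:250,270:375]>0]
m=(W[:,2]>.056)&(W[:,2]<.07);w=W[m][:,:2];print(m.sum(),cv2.minAreaRect((w*1000).astype(np.float32)))
m=(W[:,2]>.038)&(W[:,2]<.045);w=W[m][:,:2];print(m.sum(),cv2.minAreaRect((w*1000).astype(np.float32)))
```

```text
scene9 0.3 278 [ 0.363 -0.017  0.3  ] [0.398 0.095 0.337]
scene9 0.34 826 [ 0.345 -0.02   0.341] [0.406 0.107 0.38 ]
scene9 0.38 534 [ 0.348 -0.019  0.38 ] [0.377 0.096 0.42 ]
scene9 0.42 110 [ 0.344 -0.005  0.42 ] [0.363 0.023 0.451]
side10 0.3 229 [ 0.362 -0.017  0.301] [0.39  0.094 0.339]
side10 0.34 571 [ 0.343 -0.022  0.34 ] [0.406 0.105 0.38 ]
side10 0.38 375 [ 0.346 -0.012  0.38 ] [0.377 0.093 0.42 ]
side10 0.42 81 [ 0.342 -0.005  0.421] [0.362 0.02  0.45 ]
1268 ((408.1962585449219, 189.4211883544922), (45.35680389404297, 13.676244735717773), 42.590457916259766)
1931 ((408.19512939453125, 190.21722412109375), (48.598236083984375, 48.526573181152344), 87.58433532714844)
```

View pics/side10.png

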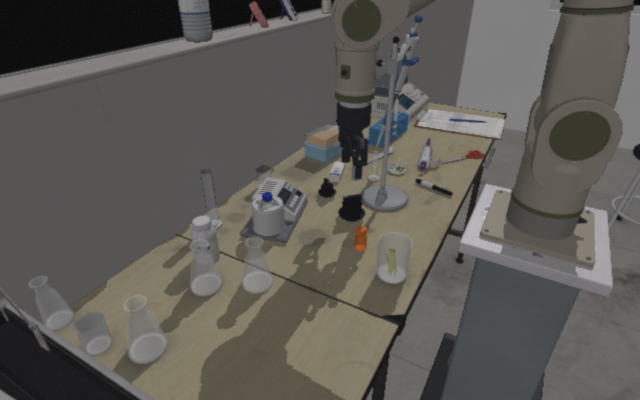

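Run:
```python
from h import *
a=load('scene9')
for p in [(400,60),(410,40),(430,20),(450,10),(470,15),(500,5),(385,100),(372,95)]:
    print(p,world(a,np.array(p[0]),np.array(p[1])).round(3))
b=load('side10')
for p in [(360,20),(385,25),(400,10),(420,5),(365,70)]: print(p,world(b,np.array(p[0]),np.array(p[1])).round(3))
```

```text
(400, 60) [ 0.75  -0.148  0.264]
(410, 40) [0.318 0.194 0.484]
(430, 20) [0.294 0.176 0.521]
(450, 10) [0.268 0.16  0.541]
(470, 15) [0.245 0.137 0.535]
(500, 5) [0.21  0.114 0.556]
(385, 100) [0.373 0.191 0.348]
(372, 95) [0.379 0.22  0.363]
(360, 20) [0.386 0.237 0.465]
(385, 25) [0.348 0.208 0.456]
(400, 10) [0.326 0.197 0.481]
(420, 5) [0.3   0.164 0.487]
(365, 70) [0.378 0.22  0.374]
```

```bash
python3 -m pendant '[[[-0.3,-0.4,-1],[0,0,0.6],0],[[0,0,-1.5],[0,0,0],0],[[0,0,-1.5],[0,0,0],0],[[0,0,0],[0,0,0],0]]'
python3 - <<'E'
from h import *
st();a=snap('scene','scene11');snap('side','side11')
cv2.imwrite('pics/s11.png',np.vstack([cv2.resize(a['pixels'][0:150,320:500],None,fx=3,fy=3,interpolation=2)])[:,:,::-1])
E
```

```text
clock: 11.38
position: [0.4103, 0.1923, 0.0964]
ee_rot: [0.398, 0.918, 0.004, 0.001]
ft_force: [-0.0, 0.3, -0.2]
grip_width: 1.0
t 11.38 pos [0.4103 0.1923 0.0964] yaw 133.13 z [0.0054 0.0067] F [-0.   0.3 -0.2] T [-0.06  0.03  0.06] g 1.0 q7 1.75
```

View pics/side11.png

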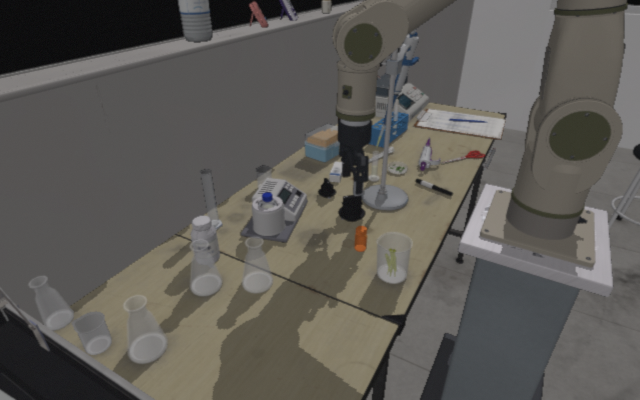

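View pics/s11.png

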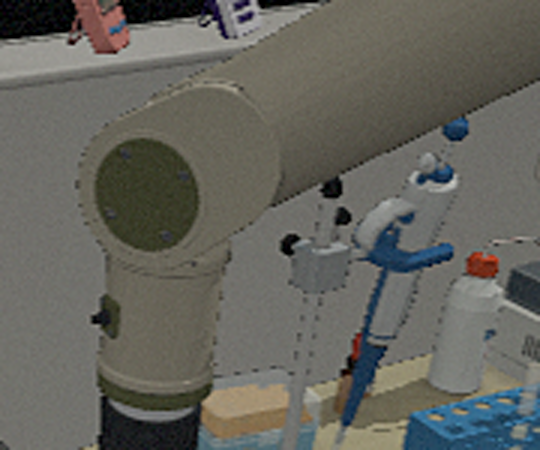

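Run:
```python
from h import *
from scipy.optimize import least_squares
X=[]
for n in ('scene11','side11'):
    a=load(n);u,v=np.meshgrid(np.arange(640),np.arange(400));P=world(a,u,v)[a['range_z']>0]
    m=(P[:,0]>.1)&(P[:,0]<.3)&(P[:,1]>.02)&(P[:,1]<.35)&(P[:,2]>.42)&(P[:,2]<.9);X.append(P[m])
X=np.vstack(X)[::5];print(len(X),X.min(0),X.max(0))
# cylinder fit: point p0 at x=.25, direction
def f(p):
    d=np.array([1,p[2],p[3]]);d/=np.linalg.norm(d);q=X-[.25,p[0],p[1]];return np.linalg.norm(q-np.outer(q@d,d),axis=1)-p[4]
s=least_squares(f,[.12,.5,.5,-.3,.05],loss='soft_l1',f_scale=.003);print(s.x,np.abs(f(s.x)).mean())
d=np.array([1,s.x[2],s.x[3]]);d/=np.linalg.norm(d)
for q in [(.366,.09,.43),(.35,.107,.38),(.35,.01,.45)]:
    q=np.array(q)-[.25,s.x[0],s.x[1]];print('clear',np.linalg.norm(q-(q@d)*d)-s.x[4],q@d)
```

```text
852 [0.1641993  0.05115888 0.45311485] [0.29997737 0.17917584 0.56779784]
[ 0.12864829  0.51854766  0.43553994 -0.33865275  0.02378694] 0.007309338694570137
clear 0.076223634216943 0.1130852076718519
clear 0.09938613290884343 0.12038479080125704
clear 0.13386064923822905 0.06263734134070435
```

```bash
python3 -m pendant '[[[-0.2,-0.2,-1],[-0.4,0.3,0],0],[[0,0,-1],[0,0,0],0],[[0,0,-0.7],[0,0,0],0],[[0,0,0],[0,0,0],0]]'; python3 -c "from h import *;st()"
```

```text
clock: 11.98
position: [0.4092, 0.1907, 0.0691]
ee_rot: [0.398, 0.918, 0.001, 0.001]
ft_force: [0.0, 0.6, 1.1]
grip_width: 1.002
t 11.97 pos [0.4092 0.1907 0.0691] yaw 133.13 z [0.0022 0.0003] F [0.  0.6 1.1] T [ 0.01  0.03 -0.  ] g 1.002 q7 1.73
```

```bash
python3 -m pendant '[[[-0.1,-0.05,-0.6],[0,0,0],0],[[0,0,0],[0,0,0],0],[[0,0,0],[0,0,0],255],[[0,0,0],[0,0,0],255],[[0,0,0],[0,0,0],255],[[0,0,0],[0,0,0],255],[[0,0,0],[0,0,0],255],[[0,0,0],[0,0,0],255],[[0,0,0],[0,0,0],255]]' 80; python3 -c "from h import *;st()
snap('wrist','wrist12')"
```

```text
clock: 13.1
position: [0.4088, 0.1904, 0.0636]
ee_rot: [0.398, 0.917, 0.001, 0.002]
ft_force: [-0.9, -1.5, 1.2]
grip_width: 0.14
t 13.1 pos [0.4088 0.1904 0.0636] yaw 133.12 z [0.0039 0.001 ] F [-0.9 -1.5  1.2] T [ 0.    0.07 -0.05] g 0.14 q7 1.72
```

View pics/wrist12.png

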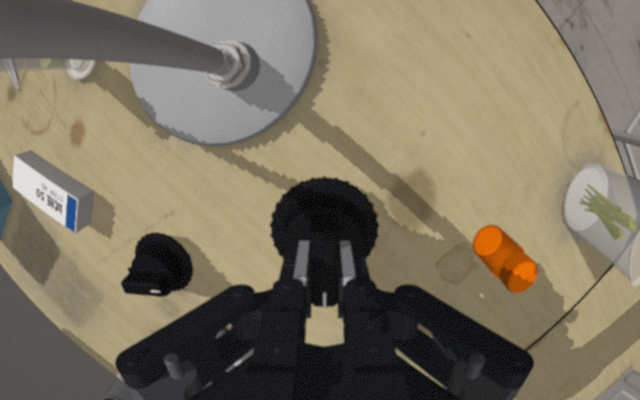

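```bash
python3 -m pendant '[[[0,0,1],[0,0,0],255],[[0,0,3],[0,0,0],255],[[0,0,5],[0,0,0],255],[[0,0.5,4],[0,0,0],255],[[2,3,1.5],[0,0,-7],255],[[3,3.5,0],[0,0,-7],255],[[3.5,3,0],[0,0,-7],255],[[3,2.5,0],[0,0,-6],255],[[1.5,1,0],[0,0,0],255],[[0,0,0],[0,0,0],255]]'; python3 -c "from h import *;st()
snap('wrist','wrist13')
snap('scene','scene13')"
```

```text
clock: 14.4
position: [0.5407, 0.3289, 0.2188]
ee_rot: [0.608, 0.794, 0.002, 0.002]
ft_force: [-0.8, -0.7, -0.6]
grip_width: 0.143
t 14.4 pos [0.5407 0.3289 0.2188] yaw 105.17 z [0.0053 0.0014] F [-0.8 -0.7 -0.6] T [ 0.03  0.04 -0.04] g 0.143 q7 1.13
```

View pics/wrist13.png

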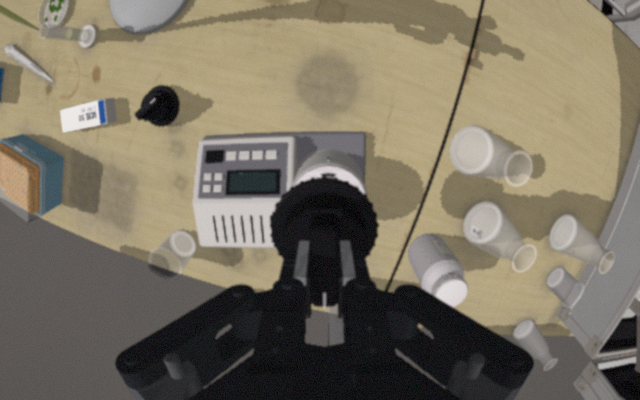

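View pics/scene13.png

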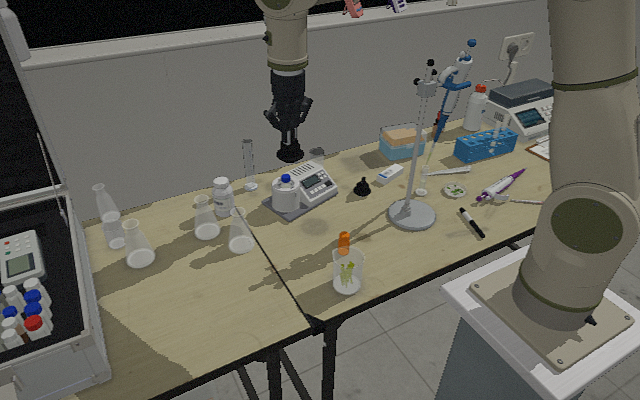

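Run:
```python
from h import *
from scipy.optimize import least_squares
for n,base in (('wrist8',0),('wrist12',0),('wrist13',.1552)):
    c=load(n);px=c['pixels'].astype(int)
    P=c['range_z'];u,v=np.meshgrid(np.arange(640),np.arange(400));K=c['K'];q=np.stack([u-K[0,2],v-K[1,2]],-1)/K[0,0]
    r=np.linalg.norm(q,axis=-1,keepdims=True);d=np.concatenate([np.tan(r)*q/r,np.ones_like(r)],-1)*P[...,None]
    H=c['hand_eye'];Rt=R.from_quat(c['rot']).as_matrix();W=(d@H[:3,:3].T+H[:3,3])@Rt.T+c['pos']
    m=(P>0)&(W[...,2]-base>.006)&(W[...,2]-base<.03)&(px.max(-1)<70)
    for b,s,ce in blobs(m,400):
        cnt=cv2.findContours(b.astype(np.uint8),0,1)[0];cnt=max(cnt,key=len)[:,0,:]
        w=W[cnt[:,1],cnt[:,0]];
        for zt in (.014,):
            pl=wplane(c,cnt,base+zt)[:,:2]
            p=np.array([*pl.mean(0),.033])
            s_=least_squares(lambda p:np.hypot(*(pl-p[:2]).T)-p[2],p,loss='soft_l1',f_scale=.0007)
            t=Rt.T@(np.array([*s_.x[:2],c['pos'][2]])-c['pos'])
            print(n,s,'z',np.median(W[b][:,2])-base,'fit',s_.x.round(4),'rel tool',t.round(4), 'in',(np.abs(s_.fun)<.001).mean())
```

```text
wrist8 [294 181  54  46 813] z 0.018547852995312503 fit [0.4084 0.1902 0.0315] rel tool [-0.0061  0.0524  0.0005] in 0.3826530612244898
wrist8 [385 236  35  31 458] z 0.014542652928600519 fit [0.5128 0.1272 0.0222] rel tool [0.0991 0.1141 0.    ] in 0.5096153846153846
wrist12 [ 271  178  108   78 3012] z 0.018668572315323567 fit [0.409  0.1911 0.0325] rel tool [0.0004 0.0006 0.    ] in 0.46153846153846156
wrist12 [ 136  233   57   58 1572] z 0.014596083392446273 fit [0.5077 0.1255 0.0211] rel tool [-0.1149  0.0278  0.0003] in 0.36363636363636365
wrist13 [ 271  176  107   80 2973] z 0.018535582944796236 fit [0.5411 0.3293 0.0324] rel tool [0.0003 0.0004 0.    ] in 0.46111111111111114
```

```bash
python3 -m pendant '[[[0.9,0.5,-1],[0,0.3,0],255],[[0.5,0.3,-1],[0,0,0],255],[[0,0,-0.5],[0,0,0],255],[[0,0,0],[0,0,0],255]]'; python3 -c "from h import *;st()
c=snap('wrist','wrist14');b=snap('side','side14');a=snap('scene','scene14')
A=cv2.resize(a['pixels'][120:230,245:345],None,fx=4,fy=4,interpolation=2);B=cv2.resize(b['pixels'][140:250,225:315],None,fx=4,fy=4,interpolation=2)
cv2.imwrite('pics/v14.png',np.hstack([A,B])[:,:,::-1])"
```

```text
clock: 15.0
position: [0.5539, 0.3352, 0.1925]
ee_rot: [0.608, 0.794, -0.0, -0.0]
ft_force: [-0.8, -0.3, 0.3]
grip_width: 0.139
t 15.0 pos [0.5539 0.3352 0.1925] yaw 105.14 z [-0.0004  0.0001] F [-0.8 -0.3  0.3] T [-0.04  0.04 -0.05] g 0.139 q7 1.13
```

View pics/v14.png

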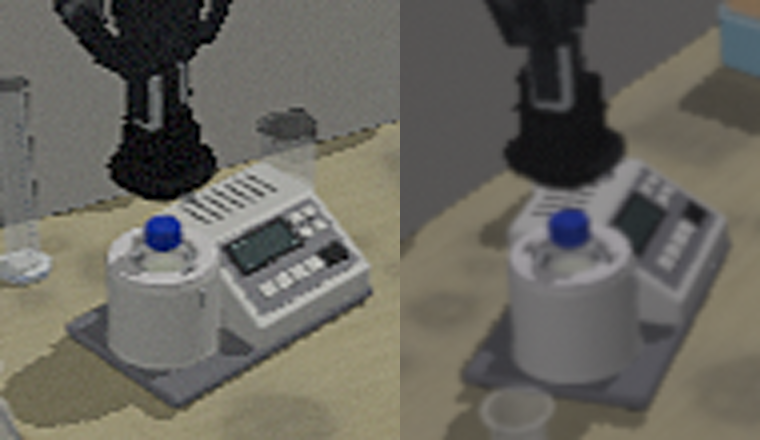

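```bash
python3 -m pendant '[[[0.1,0.15,-0.8],[0,0,0],255],[[0,0,-0.8],[0,0,0],255],[[0,0,-0.8],[0,0,0],255],[[0,0,0],[0,0,0],255]]'; python3 -c "from h import *;st()"
```

```text
clock: 15.65
position: [0.5551, 0.337, 0.1678]
ee_rot: [0.608, 0.794, 0.001, 0.0]
ft_force: [-1.0, -0.6, -0.1]
grip_width: 0.145
t 15.65 pos [0.5551 0.337  0.1678] yaw 105.15 z [0.001  0.0008] F [-1.  -0.6 -0.1] T [-0.01 -0.    0.01] g 0.145 q7 1.12
```

```bash
python3 -m pendant '[[[0,0,-0.8],[0,0,0],255],[[0,0,-0.8],[0,0,0],255],[[0,0,-0.4],[0,0,0],255],[[0,0,0],[0,0,0],255]]'; python3 -c "from h import *;st()"
```

```text
clock: 16.15
position: [0.5551, 0.337, 0.1464]
ee_rot: [0.608, 0.794, 0.001, 0.0]
ft_force: [-1.2, 1.6, -0.8]
grip_width: 0.138
t 16.15 pos [0.5551 0.337  0.1464] yaw 105.15 z [0.001  0.0009] F [-1.2  1.6 -0.8] T [ 0.01 -0.01 -0.  ] g 0.138 q7 1.11
```

```bash
python3 -m pendant '[[[0,0,-0.3],[0,0,0],255],[[0,0,-0.3],[0,0,0],255],[[0,0,0],[0,0,0],255]]'; python3 -c "from h import *;st()"; python3 -m pendant '[[[0,0,-0.2],[0,0,0],255],[[0,0,0],[0,0,0],255]]'; python3 -c "from h import *;st()"
```

```text
clock: 16.52
position: [0.5553, 0.3372, 0.1404]
ee_rot: [0.608, 0.794, 0.001, 0.0]
ft_force: [-0.7, -1.2, -1.6]
grip_width: 0.144
t 16.52 pos [0.5553 0.3372 0.1404] yaw 105.14 z [0.0015 0.0013] F [-0.7 -1.2 -1.6] T [-0.01  0.03 -0.06] g 0.144 q7 1.11
clock: 16.77
position: [0.5553, 0.3372, 0.1385]
ee_rot: [0.608, 0.794, 0.001, 0.0]
ft_force: [0.2, -0.9, -0.4]
grip_width: 0.136
t 16.77 pos [0.5553 0.3372 0.1385] yaw 105.15 z [0.0018 0.0014] F [ 0.2 -0.9 -0.4] T [-0.02 -0.01 -0.  ] g 0.136 q7 1.11
```

Skirt and lugs are about 3 mm below the rim with no force, so the lugs are in the notches. Pressing down.

```bash
python3 -m pendant '[[[0,0,-0.3],[0,0,0],255],[[0,0,-0.2],[0,0,0],255],[[0,0,0],[0,0,0],255]]'; python3 -c "from h import *;st()"; python3 -m pendant '[[[0,0,-0.25],[0,0,0],255],[[0,0,-0.2],[0,0,0],255]]'; python3 -c "from h import *;st()"
```

```text
clock: 17.15
position: [0.5557, 0.3375, 0.1345]
ee_rot: [0.608, 0.794, 0.002, 0.001]
ft_force: [-0.9, -1.6, 4.8]
grip_width: 0.142
t 17.15 pos [0.5557 0.3375 0.1345] yaw 105.14 z [0.003  0.0021] F [-0.9 -1.6  4.8] T [-0.28  0.45 -0.03] g 0.142 q7 1.11
clock: 17.4
position: [0.5558, 0.3375, 0.1308]
ee_rot: [0.608, 0.794, 0.002, 0.001]
ft_force: [-3.4, -1.5, 6.5]
grip_width: 0.141
t 17.4 pos [0.5558 0.3375 0.1308] yaw 105.13 z [0.0035 0.0021] F [-3.4 -1.5  6.5] T [-0.43  0.63 -0.03] g 0.141 q7 1.11
```

```bash
python3 -m pendant '[[[-0.06,-0.05,-0.15],[-0.1,0.2,0],255],[[0,0,-0.2],[0,0,0],255]]'; python3 -c "from h import *;st()"; python3 -m pendant '[[[0,0,-0.2],[0,0,0],255]]'; python3 -c "from h import *;st()"
```

```text
clock: 17.65
position: [0.5558, 0.3375, 0.1296]
ee_rot: [0.608, 0.794, 0.001, 0.0]
ft_force: [-7.2, -5.7, 20.9]
grip_width: 0.141
t 17.65 pos [0.5558 0.3375 0.1296] yaw 105.13 z [0.0023 0.0017] F [-7.2 -5.7 20.9] T [-1.31  1.81  0.  ] g 0.141 q7 1.11
clock: 17.77
position: [0.5558, 0.3375, 0.1296]
ee_rot: [0.608, 0.794, 0.001, 0.001]
ft_force: [-9.3, -6.6, 20.7]
grip_width: 0.14
t 17.77 pos [0.5558 0.3375 0.1296] yaw 105.12 z [0.0028 0.0016] F [-9.3 -6.6 20.7] T [-1.46  2.11 -0.  ] g 0.14 q7 1.11
```

```bash
python3 -m pendant '[[[-0.08,-0.06,-0.1],[0,0,-5],255],[[-0.05,-0.04,-0.1],[0,0,-8],255],[[-0.04,-0.03,-0.1],[0,0,-8],255]]'; python3 -c "from h import *;st()"
```

```text
clock: 18.15
position: [0.5557, 0.3371, 0.1301]
ee_rot: [0.746, 0.666, 0.004, 0.002]
ft_force: [-1.4, -1.5, 7.2]
grip_width: 0.144
t 18.15 pos [0.5557 0.3371 0.1301] yaw 83.54 z [0.0084 0.0026] F [-1.4 -1.5  7.2] T [-0.37  0.42  0.02] g 0.144 q7 0.75
```

```bash
python3 -m pendant '[[[-0.05,-0.03,-0.2],[-0.1,0.4,-8],255],[[-0.03,-0.02,-0.2],[0,0.1,-8],255],[[-0.03,-0.02,-0.2],[0,0.1,-8],255]]'; python3 -c "from h import *;st()"
```

```text
clock: 18.52
position: [0.5564, 0.3373, 0.1296]
ee_rot: [0.871, 0.491, 0.002, 0.0]
ft_force: [-6.5, -4.4, 16.5]
grip_width: 0.143
t 18.52 pos [0.5564 0.3373 0.1296] yaw 58.76 z [0.0041 0.0019] F [-6.5 -4.4 16.5] T [-1.2   1.3   0.25] g 0.143 q7 0.35
```

```bash
python3 -m pendant '[[[-0.08,-0.03,-0.12],[0,0.2,-8],255],[[-0.05,-0.02,-0.15],[0,0.1,-8],255],[[-0.05,-0.02,-0.15],[0,0.1,-8],255]]'; python3 -c "from h import *;st()
snap('wrist','wrist15')"
```

```text
clock: 18.9
position: [0.5565, 0.3365, 0.1296]
ee_rot: [0.956, 0.292, 0.002, -0.001]
ft_force: [-3.3, -2.9, 12.6]
grip_width: 0.145
t 18.9 pos [0.5565 0.3365 0.1296] yaw 33.94 z [0.003  0.0023] F [-3.3 -2.9 12.6] T [-0.9   0.79  0.21] g 0.145 q7 -0.06
```

View pics/wrist15.png

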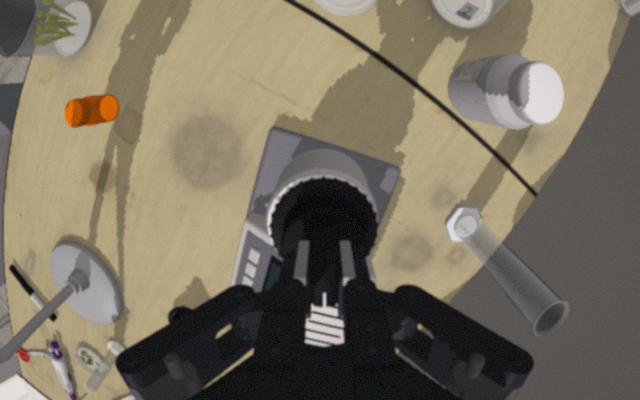

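```bash
python3 -m pendant '[[[-0.06,0.02,-0.15],[0,0.1,-8],255],[[-0.03,0,-0.15],[-0.1,0.1,-7],255],[[-0.03,0,-0.15],[0,0.1,-5],255]]' 100; python3 -c "from h import *;st()"
```

```text
clock: 19.32
position: [0.5557, 0.3365, 0.1298]
ee_rot: [0.994, 0.113, 0.0, -0.0]
ft_force: [-8.8, -4.5, 16.1]
grip_width: 0.132
t 19.32 pos [0.5557 0.3365 0.1298] yaw 12.94 z [0.0003 0.    ] F [-8.8 -4.5 16.1] T [-1.23  1.93  0.99] g 0.132 q7 -0.4
```

At the stop: the moment jumped to 1.0 N m at 92° turned. Now settle while holding push and turn.

```bash
python3 -m pendant '[[[0,0,-0.2],[0,0,-1.5],255],[[0,0,-0.2],[0,0,-1.5],255],[[0,0,-0.2],[0,0,-1.5],255]]'; python3 -c "
from h import *
st();c=snap('wrist','wrist16');b=snap('side','side16');a=snap('scene','scene16')
A=cv2.resize(a['pixels'][120:230,245:345],None,fx=4,fy=4,interpolation=2);B=cv2.resize(b['pixels'][140:250,225:315],None,fx=4,fy=4,interpolation=2)
cv2.imwrite('pics/v16.png',np.hstack([A,B])[:,:,::-1])
cv2.imwrite('pics/w16.png',cv2.resize(np.clip(c['pixels'][140:340,220:430].astype(int)*2,0,255).astype(np.uint8),None,fx=3,fy=3,interpolation=2)[:,:,::-1])
st()"
```

```text
clock: 19.7
position: [0.5553, 0.3366, 0.1298]
ee_rot: [0.997, 0.076, 0.001, 0.001]
ft_force: [-6.6, -6.3, 17.5]
grip_width: 0.135
t 19.7 pos [0.5553 0.3366 0.1298] yaw 8.69 z [ 0.0026 -0.0014] F [-6.6 -6.3 17.5] T [-1.47  1.54  2.14] g 0.135 q7 -0.47
t 19.85 pos [0.5553 0.3366 0.1298] yaw 8.73 z [ 0.0026 -0.0015] F [-7.  -5.1 18.1] T [-1.4   1.55  2.  ] g 0.132 q7 -0.47
```

View pics/v16.png

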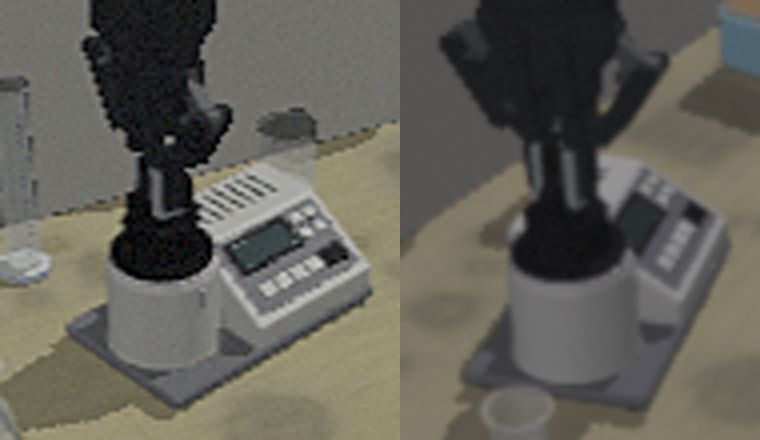

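View pics/w16.png

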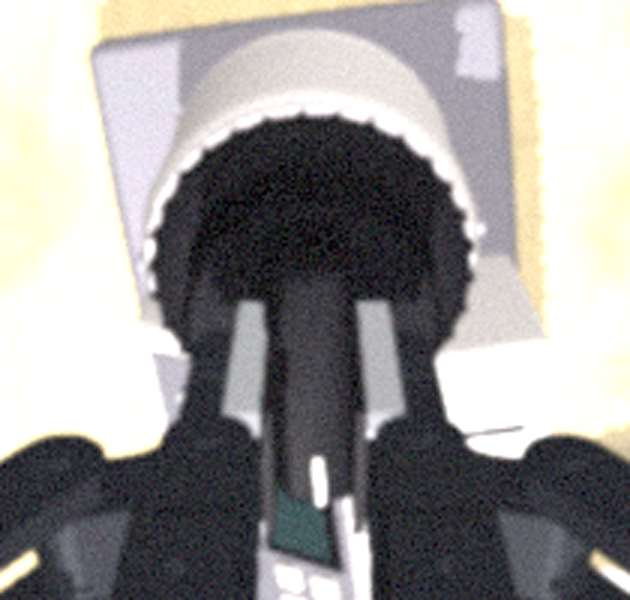

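View pics/side16.png

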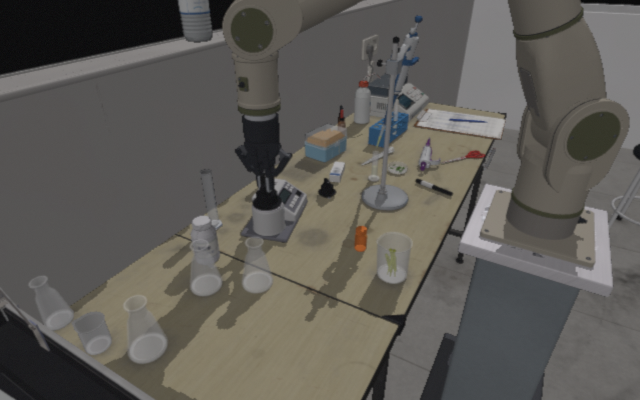

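```bash
python3 -m pendant '[[[0,0,-0.25],[0.1,0.2,-1],255],[[0,0,-0.25],[0,0,-1],255]]'; python3 -c "
from h import *
st();snap('wrist','wrist17');st();snap('wrist','wrist18');st()"
```

```text
clock: 20.1
position: [0.5554, 0.3367, 0.1298]
ee_rot: [0.998, 0.062, 0.001, 0.0]
ft_force: [-8.9, -7.3, 22.1]
grip_width: 0.133
t 20.1 pos [0.5554 0.3367 0.1298] yaw 7.11 z [ 0.0017 -0.0008] F [-8.9 -7.3 22.1] T [-1.75  1.91  2.44] g 0.133 q7 -0.5
t 20.15 pos [0.5553 0.3366 0.1298] yaw 7.07 z [ 0.0018 -0.0009] F [-8.6 -7.7 21.1] T [-1.77  1.9   2.4 ] g 0.137 q7 -0.5
t 20.2 pos [0.5553 0.3367 0.1298] yaw 7.11 z [ 0.0017 -0.0009] F [-8.9 -8.3 21.6] T [-1.75  1.88  2.38] g 0.137 q7 -0.5
```

Run:
```python
from h import *
for n,top in (('wrist12',.063),('wrist15',.129),('wrist18',.129)):
    c=load(n);P=c['range_z'];u,v=np.meshgrid(np.arange(640),np.arange(400));K=c['K'];q=np.stack([u-K[0,2],v-K[1,2]],-1)/K[0,0]
    r=np.linalg.norm(q,axis=-1,keepdims=True);d=np.concatenate([np.tan(r)*q/r,np.ones_like(r)],-1)*P[...,None]
    H=c['hand_eye'];T=d@H[:3,:3].T+H[:3,3]; Rt=R.from_quat(c['rot']).as_matrix();W=T@Rt.T+c['pos']
    m=(P>0)&(abs(W[...,2]-top)<.006)&(abs(T[...,0])<.0095)&(abs(T[...,1])<.03)
    # end edge (front, smallest tool y): mid of x per row at rows before jaws
    t=T[m];ys=np.arange(-.024,.024,.003)
    print(n,m.sum(),t.min(0).round(4),t.max(0).round(4))
    row=[]
    for y in ys:
        k=abs(t[:,1]-y)<.0015
        if k.sum()>4: row.append((y,t[k,0].min(),t[k,0].max()))
    row=np.array(row);print((row*1000).round(1).tolist())
    print('angle left',np.degrees(np.polyfit(row[:,0],row[:,1],1)[0]),'right',np.degrees(np.polyfit(row[:,0],row[:,2],1)[0]))
```

```text
wrist12 2429 [-0.0095 -0.0242 -0.0054] [0.0095 0.0223 0.0063]
[[-24.0, -5.7, 6.4], [-21.0, -6.2, 7.0], [-18.0, -6.0, 6.9], [-15.0, -6.1, 6.9], [-12.0, -9.5, 9.5], [-9.0, -9.1, 9.5], [-6.0, -5.8, 6.5], [-3.0, -5.8, 6.6], [-0.0, -5.8, 6.6], [3.0, -5.8, 6.6], [6.0, -5.9, 6.6], [9.0, -5.9, 6.7], [12.0, -5.5, 6.7], [15.0, -5.7, 5.9], [18.0, -5.8, 7.0], [21.0, -5.3, 6.0]]
angle left 1.6937872831363148 right -1.4029512498164838
wrist15 2438 [-0.0094 -0.0246 -0.0054] [0.0095 0.0215 0.0066]
[[-24.0, -6.1, 6.1], [-21.0, -7.0, 6.5], [-18.0, -7.0, 6.4], [-15.0, -7.1, 6.5], [-12.0, -9.4, 9.5], [-9.0, -6.2, 6.1], [-6.0, -6.2, 6.1], [-3.0, -6.3, 6.1], [-0.0, -6.3, 6.1], [3.0, -6.3, 6.1], [6.0, -6.3, 6.2], [9.0, -6.3, 6.2], [12.0, -5.6, 6.0], [15.0, -6.2, 6.0], [18.0, -6.2, 6.6], [21.0, -6.3, 5.6]]
angle left 1.4698294566825683 right -1.0158932573450208
wrist18 2342 [-0.0095 -0.0246 -0.0052] [0.0094 0.0227 0.0067]
[[-24.0, -8.1, 4.0], [-21.0, -8.8, 4.9], [-18.0, -8.7, 5.3], [-15.0, -8.7, 5.4], [-12.0, -9.5, 9.4], [-9.0, -6.2, 8.9], [-6.0, -6.2, 5.4], [-3.0, -6.0, 5.5], [-0.0, -5.6, 5.6], [3.0, -5.7, 5.6], [6.0, -5.7, 5.7], [9.0, -5.8, 5.7], [12.0, -5.9, 5.8], [15.0, -5.9, 5.3], [18.0, -6.0, 5.4], [21.0, -5.5, 5.5]]
angle left 4.5680910737689935 right -0.2986298303131171
```

```bash
python3 -c "
from h import *
st();print(manip.hand_in())"
```

```text
t 20.2 pos [0.5553 0.3367 0.1298] yaw 7.11 z [ 0.0017 -0.0009] F [-8.9 -8.3 21.6] T [-1.75  1.88  2.38] g 0.137 q7 -0.5
the job is handed in; nothing more can be done
None
```

The blue-capped vial is standing in the chamber and the larger black cap is on. The cap is pressed flush and turned clockwise to its stop. I handed in at about 20 s with the gripper still holding it. I only touched the vial and that cap.

- **Vial:** a wrist picture after release showed it upright and centred in the well.
- **Cap seating:** the lugs dropped into the notches with no force. The tool stopped within 0.2 mm of the height expected for flush, and the scene and side views show the flange on the collar. I was still pushing down with about 21 N against the 9 N spring.
- **Turn:** the moment about the vertical axis jumped to 1 N m at about 92° of tool turn, which I read as the stop. It was holding at 2.4 N m at hand-in.
- **Disagreement:** I kept turning past the stop, so the jaws went to about 98°. The depth image shows the bar skewed about 5–6° in the grip, so the cap itself is near the 90° stop.
- **Not checked:** the shutter cannot be seen. That it is open is inferred from the cap's angle and the moment. The push also left 8–9 N of side force along each horizontal axis.

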